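# Clear the cactus, then hold the grinder lid half-twisted

### The arm

A 6-joint arm with a two-finger parallel gripper is mounted at the origin on the work surface. World frame = base frame: x ahead of the robot, y to its left, z up, the work surface at z = 0. Lengths are in m, angles in rad, forces in N, time in s.
With the tool pointing down it reaches from about 0.375 to 0.9 m from the base axis. Payload 3.1 kg.
Tool frame: the origin (TCP) lies at the very end of the fingers, on their centre line; the grasp point (between the pads) lies 19 mm behind it; z points along the fingers, y is the line along which they close (so a half turn about z gives the same grasp; the last joint's range is limited). The gripper opens to 85 mm and grips with 20 to 120 N. Pads are 22 mm wide; open, the fingers measure 114 mm over their backs; the gripper's body (76 mm by 85 mm) begins 54 mm behind the grasp point. The pads swing forward as they close: fully open they stand 13 mm farther back than shut.
Start: joints at [0.989, 0.527, 1.433, -0, 1.181, -0.178], TCP at [0.246, 0.575, 0.231] pointing down, gripper open.
Joint ranges: [-3.08, 3.08], [-0.75, 2.2], [0.22, 2.44], [-1.43, 4.57], [0, 2.65], [-2.85, 2.85]. Speed limits (rad/s): [2.79, 2.79, 3.14, 3.14, 3.14, 3.14].

### API

Orientations are given as a unit quaternion [x, y, z, w].
In Python, from station import sense, snapshot, camera_params, sign_off gives the robot as it stands.
- The arm moves only by the shell command python3 -m handwheel 'ROWS' [OPENING] [FORCE]. ROWS is JSON, a list that holds one entry, the list of rows, each a list of 4 numbers: the shift along the tool's x, y, z in units of 25 mm (1.0 is 25 mm), then the turn about the tool's z in units of 6 degrees (1.0 is 6 degrees). A call has 1 to 20 rows; each row shifts and turns the commanded pose from where the row before left it, along the tool's axes as they then stand; what a row does not reach is not made up. A row lasts 1/8 s, in which the tool goes at most 62.5 mm and 10.7 degrees, less where a joint would pass 70% of its speed; a pose out of reach is approached as far as the arm can. A call is refused whole if a number of a shift passes 1 or a number of a turn 1, either way. A call with a gripper value outside its range is refused whole. OPENING is the finger opening in mm, from 0 to 85.4, set as the call begins (- or left out, the last holds). The fingers move at their own pace and stop on an object; FORCE is the grip in N (left out, the last holds). Time passes only in rows, so rows that do not move let the fingers close. It gives the time, the measured TCP pose, the force, the opening and the grip force at its end, in the units of the state.
- sense(): the state, without advancing time (a new reading comes with each control period).
- snapshot(name): name is "scene" or "top" or "wrist"; returns (picture, depth): 400x640x3 uint8, red, green, blue; 400x640 float32, m along the optical axis (not along the pixel's ray), 0 where there is no reading.
- camera_params(name): a dict with "mtx" (3x3 intrinsics, pixels), "D" ([k1, k2, p1, p2, k3] as OpenCV has them; the pictures are not rectified), "extrinsics" (4x4, takes a point from camera to world coordinates); the wrist camera has in their place "hand_eye" (4x4, takes a point from camera to tool coordinates, whose origin is the TCP and whose axes are the flange's). Camera axes: x right, y up, looking along -z (the intrinsics and any distortion apply to the point x, -y, -z); pixel columns grow to the right and rows downward; lengths in m; the calibration is good to about 2 mm. A picture is of the moment at which its call begins: read the wrist's pose just before it. camera_params takes no time and is no camera call.
- sign_off(): hands the job in; it is judged then, once.
The state is a dict: "t": time; "q": joint angles; "qd": joint speeds; "tau": joint torques, N m; "tcp_pos": TCP position; "tool_rot": TCP orientation; "force": force on the tool from outside, world axes, zero at the start; "ft_torque": the same for the moment, N m; "finger_gap": opening from 0.0 (shut) to 1.0 (fully open); "gripper_force": force on a finger pad.
Only numpy, scipy, OpenCV 4.12 (cv2) and the standard library are available. Lean on these libraries where they do the work, as an engineer would, in place of code of your own. Each camera call takes 0.05 s, during which the arm holds its last target. There are 200 camera calls.

### The job

Someone has parked the little round cactus on the open mouth of the coffee grinder: lift it off and stand it upright on the white ceramic coaster. Then pick up the grinder's lid, set it fully down into the mouth with its two lugs through the two notches, and twist it clockwise (seen from above) about 30 degrees, which is halfway to where it clicks and the grinder would start. Never let it click; finish while still gripping the lid and holding it there against its spring, so that I can plug the grinder in safely, and leave everything else on the desk as it is.

Things in the scene. Friction and masses are not known exactly. Their poses are not given: they have to be found in the camera images.
- grinder: Coffee grinder: fixed upright steel drum 84 mm in diameter, 120 mm high, small black switch on its -x side. Origin at the centre of its underside, z up. Its top face has the bayonet mouth (see mouth), with notches along the grinder's own +x and -x.
- mouth (a point): Centre of the mouth, level with the drum's top face, 120 mm above the desk; axes as the grinder's. A round hole 41 mm wide with two facing notches along +x and -x, each 16 mm wide and reaching 31 mm from the centre. The lip is 6 mm thick; under it is open space of 31 mm radius, where the lugs turn. Only turned clockwise does the lid engage and lock.
- twist (a joint): Black sprung ring in the grinder; its forks below the notches take the lid's lugs. 0 = rest, forks under the notches; rad, grows as the seated lid turns clockwise seen from above. Play of 3 mm each side of a lug: it follows the lid about 0.12 rad late. A spring turns it back (0.03 N m at 0, 0.08 at 0.4), so a lid let go turns back. The lock clicks at 0.93 (lid at about 1.05 rad).
- lid: Grey lid, black grip, 90 g, upright on the desk. Origin: centre of underside. Plug 36 mm wide, 16 high; two lugs along its +x and -x, 10 wide, to 28 mm from the centre, 1 to 7 mm up; shoulder disc 76 wide, 16 to 22 mm up; on top a wing grip along x (over the lugs) 56 long, 14 thick, 22 to 49 mm up. Same after half a turn. Seated, the shoulder rests on the drum, origin 16 mm below mouth.
- cactus: Small white ceramic pot with a round ribbed ball cactus, about 160 g, standing on the grinder's mouth at the start. Origin at the centre of its underside, z up. Pot 52 mm in diameter at the foot, 56 mm at the rim, 52 mm high; the cactus is 42 mm wide and its top is 77 mm above the origin.
- coaster: Round white ceramic coaster fixed on the desk, 100 mm in diameter, 4 mm thick; origin at the centre of its underside, z up. The pot's foot belongs wholly on it.
- mug: Bystander: blue ceramic mug, 80 mm wide, 92 mm high; origin at the centre of its underside. Disturbing it means moving it over 40 mm or tipping it.
- pen_cup: Bystander: dark steel pen cup with pens, 72 mm wide, about 155 mm high; origin at the centre of its underside. Disturbing it means moving it over 40 mm or tipping it.
- succulent: Bystander: white pot with a rosette of pointed leaves (not the ball cactus), 64 mm wide, about 90 mm high; origin at the centre of its underside. Disturbing it means moving it over 40 mm or tipping it.
- stapler: Bystander: stapler 145 x 36 mm, 45 mm high, lying along its x; origin at the centre of its underside. Disturbing it means moving it over 40 mm or tipping it.
- owl: Bystander: carved wooden owl 58 mm wide, 116 mm high; origin at the centre of its underside. Disturbing it means moving it over 40 mm or tipping it.
- coffee_tin: Bystander: upright coffee tin 72 mm wide, 115 mm high; origin at the centre of its underside. Disturbing it means moving it over 40 mm or tipping it.
Not all that is in view belongs to the job. Leave any yellow look-alike of the lid alone.

How it is judged:
On the way, in this order (a step that is already met when the one before it is completed fails the run):
1. the cactus stands upright on the coaster, let go (horizontal distance between cactus and coaster below 0.028 m and z of cactus in the frame of coaster between 0.001 and 0.008 m and angle between cactus's own z axis and vertical below 0.12 rad and contact force between the fingers and cactus below 0.1 N and linear speed of cactus below 0.03 m/s), for 0.2 s.
2. the lid is fully down in the mouth, lugs through the notches (horizontal distance between lid and mouth below 0.005 m and z of lid in the frame of mouth below -0.0115 m and angle between lid's own z axis and vertical below 0.1 rad), for 0.1 s.
At the end, for the whole second after the job is handed in: The lid is gripped (over 1 N), still, fully seated (centred to 5 mm, down to 4.5 mm, level to 0.1 rad), turned clockwise 0.32 to 0.73 rad from the notches, ring between 0.15 and 0.75; the cactus stands released, upright on the coaster, within 28 mm of its centre (all of step 1 and all of step 2 and angle between the x axis of lid and the x axis of grinder, either way round between 0.32 and 0.73 rad and value of joint twist between 0.15 and 0.75 rad and contact force between the fingers and lid above 1 N and linear speed of lid below 0.02 m/s and angular speed of lid below 0.15 rad/s); the arm keeps its last pose, push and grip.
It fails at once if the lid was turned until it clicked (value of joint twist above 0.93 rad).
It fails at once if the cactus was tipped over (angle between cactus's own z axis and vertical above 0.7 rad).
It fails at once if a bystander was disturbed (distance of any of mug, pen_cup, succulent, stapler, owl, coffee_tin from where it was at the start of the episode above 0.04 m or angle between any of mug, pen_cup, succulent, stapler, owl, coffee_tin's own z axis and vertical above 0.5 rad).
It also fails if it takes over 69 s, if anything falls off the work surface, if the arm or the gripper's body presses on something with over 40 N, if the wrist force passes 120 N, or if a joint passes its speed limit or range.

## Working session

There is one attempt and no reset: what is moved stays moved. The work goes in short steps, Python scripts to look and compute and a shell command to move; the robot and the scene stay as the last step left them, time stands still between calls to the robot, and variables do not carry over. Pictures are saved under pics/ and viewed, at most 10 in all, crops included, and the job is handed in when it is done.

```bash
mkdir -p pics; ls
python3 - <<'E'
from station import sense, snapshot, camera_params
import cv2,numpy as np
s=sense();print({k:np.round(v,3).tolist() for k,v in s.items()})
for n in("scene","top"):
    p,d=snapshot(n);np.savez(f"/tmp/{n}.npz",p=p,d=d);cv2.imwrite(f"pics/{n}0.png",p[:,:,::-1])
    c=camera_params(n);print(n,{k:np.round(v,3).tolist() for k,v in c.items()},(d>0).mean())
c=camera_params("wrist");print({k:np.round(v,4).tolist() for k,v in c.items()})
E
```

```text
pics
{'t': 0.0, 'q': [0.989, 0.528, 1.434, 0.0, 1.181, -0.179], 'qd': [0.001, 0.002, 0.001, 0.001, 0.0, -0.001], 'tau': [-0.0, -44.235, -17.802, -0.0, 0.008, 0.0], 'tcp_pos': [0.245, 0.574, 0.23], 'tool_rot': [0.201, 0.98, -0.001, -0.0], 'force': [-0.899, -0.033, -0.072], 'ft_torque': [-0.021, -0.022, -0.015], 'gripper_force': 0.0, 'finger_gap': 0.998}
scene {'mtx': [[406.155, 0.0, 312.64], [0.0, 406.155, 196.733], [0.0, 0.0, 1.0]], 'D': [0.01, 0.0, 0.0, 0.0, 0.0], 'extrinsics': [[0.469, -0.542, 0.697, 1.247], [0.883, 0.287, -0.37, -0.389], [0.001, 0.789, 0.614, 0.719], [0.0, 0.0, 0.0, 1.0]]} 0.99587109375
top {'mtx': [[507.145, 0.0, 318.322], [0.0, 507.145, 196.251], [0.0, 0.0, 1.0]], 'D': [-0.075, 0.0, 0.0, 0.0, 0.0], 'extrinsics': [[-0.022, 0.979, -0.201, 0.303], [-1.0, -0.021, 0.006, -0.034], [0.002, 0.201, 0.98, 1.462], [0.0, 0.0, 0.0, 1.0]]} 0.99603515625
{'mtx': [[334.1525, 0.0, 313.9644], [0.0, 334.1525, 203.6221], [0.0, 0.0, 1.0]], 'D': [-0.0486, 0.0, 0.0, 0.0, 0.0], 'hand_eye': [[-0.0005, 0.959, 0.2834, 0.0716], [1.0, 0.0004, 0.0004, 0.0003], [0.0002, 0.2834, -0.959, -0.1429], [0.0, 0.0, 0.0, 1.0]]}
```

View pics/scene0.png

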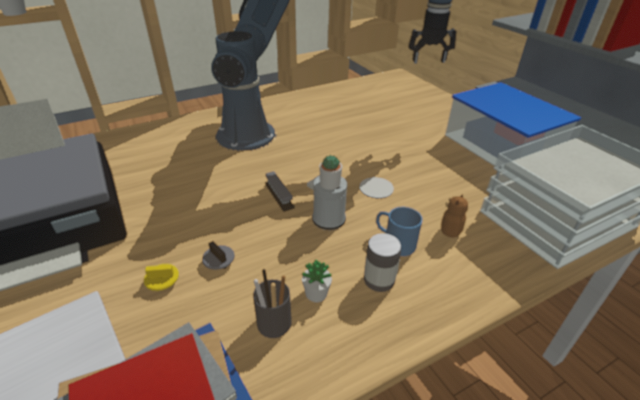

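View pics/top0.png

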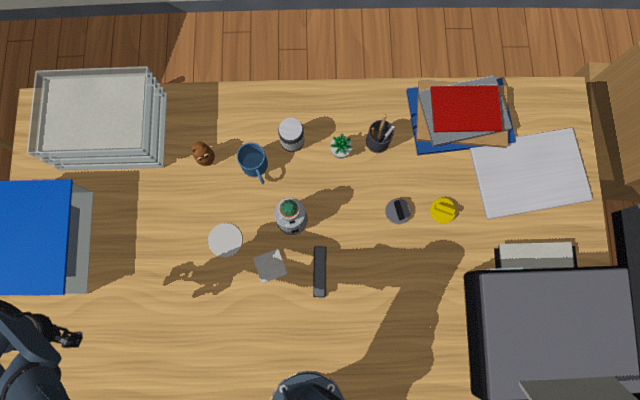

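The scene view shows the cactus at (331,163) on the grinder (330,205), the coaster at (377,187), the lid at (217,256) and the yellow look-alike at (160,278). In the top view the cactus is at (290,208), the coaster at (225,239), the lid at (398,210) and the stapler at (320,271).

```bash
cat > h.py <<'E'
import numpy as np, cv2
from station import sense, snapshot, camera_params
from scipy.spatial.transform import Rotation as R
def ext(name,s=None):
    c=camera_params(name)
    if name!="wrist": return c,np.array(c["extrinsics"])
    T=np.eye(4);T[:3,:3]=R.from_quat(s["tool_rot"]).as_matrix();T[:3,3]=s["tcp_pos"]
    return c,T@np.array(c["hand_eye"])
def rays(name,uv,s=None):
    c,T=ext(name,s)
    n=cv2.undistortPoints(np.float64(uv).reshape(-1,1,2),np.array(c["mtx"]),np.array(c["D"]))[:,0]
    r=np.c_[n[:,0],-n[:,1],-np.ones(len(n))]
    return T[:3,3],r@T[:3,:3].T
def onplane(name,uv,z,s=None):
    o,r=rays(name,uv,s); return o+r*((z-o[2])/r[:,2])[:,None]
def cloud(name,d,s=None):
    h,w=d.shape;uv=np.stack(np.meshgrid(np.arange(w),np.arange(h)),-1).reshape(-1,2)
    o,r=rays(name,uv,s); return (o+r*d.reshape(-1,1)).reshape(h,w,3)
E
python3 - <<'E'
from h import *
P={}
for n in("top","scene"):
    f=np.load(f"/tmp/{n}.npz");p=f["p"];d=f["d"];X=cloud(n,d);P[n]=(p,d,X)
    hsv=cv2.cvtColor(p,cv2.COLOR_RGB2HSV)
    print(n,"desk z",np.median(X[...,2][(abs(X[...,0]-.55)<.2)&(abs(X[...,1])<.4)]))
    rng=(X[...,0]>.3)&(X[...,0]<.9)&(abs(X[...,1])<.6)
    for lo,hi in((.010,.06),(.06,.3)):
        m=(rng&(X[...,2]>lo)&(X[...,2]<hi)).astype(np.uint8)
        k,l,st,c=cv2.connectedComponentsWithStats(m)
        for i in range(1,k):
            if st[i,4]>60:
                q=X[l==i];print(n,lo,np.round(c[i]),st[i,4],"min",q.min(0).round(3),"max",q.max(0).round(3))
    # coaster: white, low sat
    w=(hsv[...,1]<40)&(hsv[...,2]>150)&rng&(X[...,2]<.015)
    k,l,st,c=cv2.connectedComponentsWithStats(w.astype(np.uint8))
    for i in range(1,k):
        if st[i,4]>150: print("white",c[i].round(1),st[i,2:5],onplane(n,c[i],.004).round(4))
p=P["top"][0]
a=cv2.resize(p[180:300,200:340],None,fx=5,fy=5,interpolation=cv2.INTER_CUBIC)[:, :, ::-1][:500,:450]
b=cv2.resize(p[190:232,375:467],None,fx=4,fy=4,interpolation=cv2.INTER_CUBIC)[:,:,::-1]
o=np.zeros((500,800,3),np.uint8);o[:,:450]=cv2.resize(p[185:260,250:325-8],(450,500),interpolation=cv2.INTER_CUBIC)[:,:,::-1];o[:168,450:450+350]=b[:,:350];cv2.imwrite("pics/crop1.png",o)
E
```

```text
top desk z 0.00019560641440707904
top 0.01 [470. 158.] 3653 min [ 0.524 -0.6    0.01 ] max [ 0.9   -0.321  0.06 ]
top 0.01 [147. 147.] 693 min [0.699 0.417 0.01 ] max [0.899 0.6   0.052]
top 0.01 [381. 130.] 83 min [ 0.776 -0.252  0.011] max [ 0.802 -0.21   0.06 ]
top 0.01 [375. 146.] 122 min [ 0.729 -0.254  0.01 ] max [ 0.775 -0.189  0.06 ]
top 0.01 [293. 147.] 110 min [ 0.737 -0.003  0.01 ] max [0.763 0.064 0.06 ]
top 0.01 [340. 152.] 128 min [ 0.71  -0.141  0.011] max [ 0.745 -0.081  0.06 ]
top 0.01 [207. 159.] 131 min [0.698 0.262 0.012] max [0.748 0.316 0.06 ]
top 0.01 [249. 153.] 143 min [0.694 0.115 0.01 ] max [0.743 0.182 0.06 ]
top 0.01 [398. 211.] 536 min [ 0.513 -0.312  0.011] max [ 0.589 -0.235  0.057]
top 0.01 [442. 210.] 537 min [ 0.511 -0.441  0.013] max [ 0.587 -0.366  0.056]
top 0.01 [295. 228.] 102 min [ 0.491 -0.01   0.01 ] max [0.549 0.074 0.06 ]
top 0.01 [505. 256.] 502 min [ 0.379 -0.6    0.023] max [ 0.446 -0.538  0.046]
top 0.01 [319. 271.] 601 min [ 0.314 -0.06   0.011] max [ 0.453 -0.023  0.053]
top 0.01 [270. 266.] 681 min [0.356 0.052 0.01 ] max [0.449 0.1
[... 2204 characters left out ...]
   0.189]
scene 0.06 [330. 186.] 1502 min [ 0.498 -0.006  0.06 ] max [0.581 0.078 0.2  ]
scene 0.06 [ 78. 209.] 3676 min [ 0.3  -0.6   0.06] max [ 0.377 -0.448  0.154]
scene 0.06 [456. 208.] 478 min [0.697 0.262 0.06 ] max [0.753 0.308 0.116]
scene 0.06 [403. 221.] 822 min [0.639 0.105 0.06 ] max [0.747 0.184 0.096]
scene 0.06 [383. 254.] 1208 min [ 0.742 -0.004  0.06 ] max [0.812 0.064 0.119]
scene 0.06 [316. 271.] 421 min [ 0.712 -0.141  0.06 ] max [ 0.773 -0.081  0.098]
scene 0.06 [271. 297.] 1235 min [ 0.731 -0.26   0.06 ] max [ 0.804 -0.189  0.155]
scene 0.06 [158. 373.] 7323 min [ 0.735 -0.598  0.063] max [ 0.9   -0.346  0.087]
white [377.2 187.7] [ 33  21 489] [[0.486  0.2312 0.004 ]]
```

View pics/crop1.png

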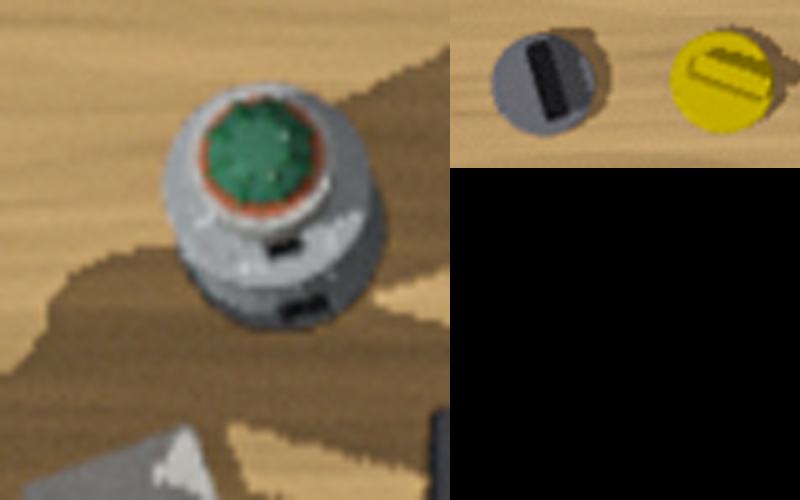

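The crop shows the near notch (black) at about (283,247) and the switch at (305,305), both toward the robot. The lid's grip runs roughly along world x. I'll go above the cactus for a wrist view.

```bash
cat >> h.py <<'E'
def go(target,s=None):
    "shift in tool units (25 mm) from measured pose to world target"
    s=s or sense(); M=R.from_quat(s["tool_rot"]).as_matrix()
    return (M.T@(np.array(target)-s["tcp_pos"])/.025).round(3)
def yaw(s): # world yaw of tool x, deg
    M=R.from_quat(s["tool_rot"]).as_matrix(); return np.degrees(np.arctan2(M[1,0],M[0,0]))
def circ(q):
    A=np.c_[2*q[:,:2],np.ones(len(q))];c=np.linalg.lstsq(A,(q[:,:2]**2).sum(1),rcond=None)[0]
    return c[:2],np.sqrt(c[2]+c[:2]@c[:2])
E
python3 - <<'E'
from h import *
for n in("top","scene"):
    f=np.load(f"/tmp/{n}.npz");X=cloud(n,f["d"])
    hsv=cv2.cvtColor(f["p"],cv2.COLOR_RGB2HSV)
    r=(abs(X[...,0]-.53)<.07)&(abs(X[...,1]-.035)<.07)
    g=r&(hsv[...,0]>35)&(hsv[...,0]<90)&(hsv[...,1]>80)&(X[...,2]>.17)
    q=X[g];print(n,"green",(q.max(0)+q.min(0))/2,q.max(0)-q.min(0))
    q=X[r&(X[...,2]>.105)&(X[...,2]<.122)];print("drum top",(q.max(0)+q.min(0))/2,q.max(0)-q.min(0))
    q=X[r&(X[...,2]>.13)&(X[...,2]<.168)];print("pot side",len(q),circ(q))
s=sense();print(yaw(s),go([.535,.035,.31],s))
E
```

```text
top green [0.53674565 0.03539869 0.19164725] [0.03493285 0.03626835 0.02238195]
drum top [0.53491725 0.03542315 0.11354622] [0.08140803 0.08360974 0.01681447]
pot side 43 (array([0.53784443, 0.03500881]), np.float64(0.026655385814212652))
scene green [0.5450649  0.03813778 0.19432091] [0.01855932 0.01511694 0.0094895 ]
drum top [0.53889336 0.03600912 0.11349766] [0.08235825 0.08334493 0.01699329]
pot side 265 (array([0.53856237, 0.035764  ]), np.float64(0.025915409654139823))
156.86694277846252 [-19.134 -15.285  -3.16 ]
```

```bash
python3 -m handwheel '[[[-0.95,-0.76,-0.3,0],[-0.95,-0.76,-0.3,0],[-0.95,-0.76,-0.3,0],[-0.95,-0.76,-0.3,0],[-0.95,-0.76,-0.3,0],[-0.95,-0.76,-0.3,0],[-0.95,-0.76,-0.3,0],[-0.95,-0.76,-0.3,0],[-0.95,-0.76,-0.3,0],[-0.95,-0.76,-0.2,0],[-0.95,-0.76,0,0],[-0.95,-0.76,0,0],[-0.95,-0.76,0,0],[-0.95,-0.76,0,0],[-0.95,-0.76,0,0],[-0.95,-0.76,0,0],[-0.95,-0.76,0,0],[-0.95,-0.76,0,0],[-0.95,-0.76,0,0],[0,0,0,0]]]'
python3 - <<'E'
from h import *
s=sense();p,d=snapshot("wrist");cv2.imwrite("pics/w1.png",p[:,:,::-1])
print(s["t"],s["tcp_pos"],yaw(s),s["q"])
X=cloud("wrist",d,s);r=(abs(X[...,0]-.53)<.07)&(abs(X[...,1]-.035)<.07)
hsv=cv2.cvtColor(p,cv2.COLOR_RGB2HSV)
q=X[r&(X[...,2]>.13)&(X[...,2]<.166)];print("side",len(q),circ(q))
q=X[r&(X[...,2]>.166)&(X[...,2]<.178)];print("rim",(q.max(0)+q.min(0))/2,q.max(0)-q.min(0))
q=X[r&(X[...,2]>.18)];print("top",(q.max(0)+q.min(0))/2,q.max(0)-q.min(0),q[:,2].max())
print(go([.5378,.0355,.136],s))
E
```

```text
t: 2.6
tcp_pos: [0.5193, 0.0639, 0.3033]
tool_rot: [0.202, 0.979, -0.0, -0.0]
force: [-0.2, 0.7, -0.3]
finger_gap: 1.0
gripper_force: 0.0
2.6 [0.51934096 0.06390473 0.30331164] 156.69286769906373 [-9.12167230e-02  3.07145565e-01  1.59304891e+00 -1.92437545e-04
  1.24189480e+00 -1.25516472e+00]
side 355 (array([0.53716427, 0.03546466]), np.float64(0.026746519928511764))
rim [0.53728075 0.0357751  0.17200165] [0.05560208 0.05466025 0.01176532]
top [0.51859545 0.04909377 0.28946994] [0.07883031 0.11180851 0.21883811] 0.39888900051629644
[-1.13  -0.749  6.692]
```

View pics/w1.png

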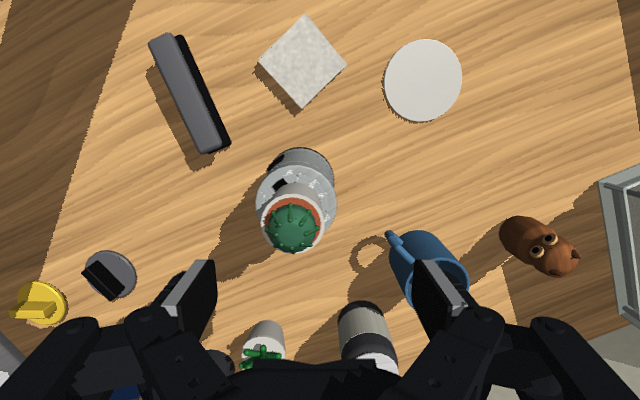

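The wrist view shows the cactus at (292,225), the coaster at (423,80), the lid at (108,275) and the fingers clear of everything. Descending to grasp the pot.

```bash
python3 -m handwheel '[[[-0.56,-0.37,0.3,0],[-0.56,-0.37,0.9,0],[0,0,1,0],[0,0,1,0],[0,0,1,0],[0,0,0.9,0],[0,0,0.9,0],[0,0,0.69,0],[0,0,0,0]]]' 85
python3 -m handwheel '[[[0,0,0,0],[0,0,0,0],[0,0,0,0],[0,0,0,0],[0,0,0,0]]]' 0 30; python3 -c "
from h import *
s=sense();print(s['t'],s['tcp_pos'],s['finger_gap']);print(go([.485,.231,.2],s))"
```

```text
t: 3.78
tcp_pos: [0.5359, 0.0378, 0.135]
tool_rot: [0.2, 0.98, -0.0, -0.002]
force: [-0.4, 0.4, -0.2]
finger_gap: 0.994
gripper_force: 0.0
t: 4.4
tcp_pos: [0.5377, 0.0373, 0.1377]
tool_rot: [0.2, 0.98, -0.0, 0.001]
force: [-1.1, 0.0, 6.5]
finger_gap: 0.632
gripper_force: 31.8
4.4 [0.53773295 0.03731248 0.1376966 ] 0.6324199385728321
[ 4.977  6.298 -2.5  ]
```

```bash
python3 -m handwheel '[[[0,0,-0.3,0],[0,0,-0.7,0],[0,0,-1,0],[0,0,-0.5,0],[0.3,0.4,0,0],[0.7,0.9,0,0],[0.7,0.9,0,0],[0.7,0.9,0,0],[0.7,0.9,0,0],[0.7,0.9,0,0],[0.7,0.9,0,0],[0.5,0.5,0,0],[0,0,0,0],[0,0,0,0]]]'
python3 - <<'E'
from h import *
s=sense();print(s["t"],s["tcp_pos"],s["finger_gap"],s["gripper_force"])
print(go([.4853,.2325,.022],s))
p,d=snapshot("scene");X=cloud("scene",d);r=(abs(X[...,0]-.48)<.1)&(abs(X[...,1]-.23)<.08)
hsv=cv2.cvtColor(p,cv2.COLOR_RGB2HSV)
o=cv2.resize(p[90:250,270:470],None,fx=3,fy=3,interpolation=cv2.INTER_CUBIC);cv2.imwrite("pics/s2.png",o[:,:,::-1])
E
```

```text
t: 6.15
tcp_pos: [0.4841, 0.2309, 0.1988]
tool_rot: [0.201, 0.98, -0.0, -0.0]
force: [-0.3, -0.6, -0.8]
finger_gap: 0.64
gripper_force: 32.0
6.15 [0.48408139 0.23087597 0.19880826] 0.64026299206106 32.044260799884796
[-0.02   0.084  7.072]
```

View pics/s2.png

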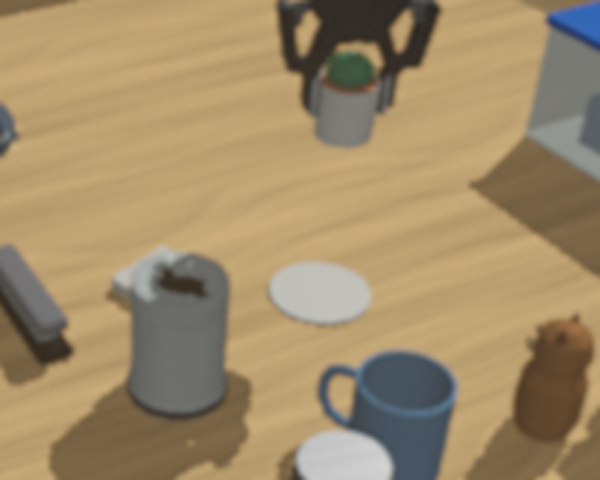

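The cactus hangs upright in the gripper, pot at (345,110) in the crop, and the mouth is open. I'll go down most of the way and check the foot height from depth.

```bash
python3 -m handwheel '[[[0,0.08,0.4,0],[0,0,1,0],[0,0,1,0],[0,0,1,0],[0,0,1,0],[0,0,0.9,0],[0,0,0.5,0],[0,0,0,0]]]'
python3 - <<'E'
from h import *
s=sense();print(s["tcp_pos"],s["force"])
p,d=snapshot("scene");X=cloud("scene",d);hsv=cv2.cvtColor(p,cv2.COLOR_RGB2HSV)
r=(abs(X[...,0]-.485)<.05)&(abs(X[...,1]-.231)<.05)&(X[...,2]>.01)&(hsv[...,1]<60)&(hsv[...,2]>90)
q=X[r];print(len(q),np.percentile(q,[1,5,50,99],0));print(circ(q[q[:,2]<.05]))
r=(abs(X[...,0]-.485)<.05)&(abs(X[...,1]-.231)<.05)&(X[...,2]>.01)&(hsv[...,0]>35)&(hsv[...,0]<90)&(hsv[...,1]>80);print("green top z",X[r][:,2].max(),X[r].mean(0))
E
```

```text
t: 7.2
tcp_pos: [0.4845, 0.2328, 0.0531]
tool_rot: [0.201, 0.98, -0.0, -0.001]
force: [1.2, 0.2, -1.1]
finger_gap: 0.64
gripper_force: 32.0
[0.48448477 0.23277361 0.05310575] [ 1.18776808  0.19953574 -1.13938643]
802 [[0.44600229 0.18337974 0.0380855 ]
 [0.47832285 0.18989344 0.04438121]
 [0.50581042 0.2201446  0.24310855]
 [0.52272277 0.27948819 0.44814734]]
(array([0.48652387, 0.23185499]), np.float64(0.024068975277585215))Traceback (most recent call last):
  File "<stdin>", line 6, in <module>
    return umr_maximum(a, axis, None, out, keepdims, initial, where)
ValueError: zero-size array to reduction operation maximum which has no identity
```

```bash
python3 -m handwheel '[[[0,0,0.5,0],[0,0,0.4,0],[0,0,0.2,0],[0,0,0.08,0],[0,0,0.04,0],[0,0,0,0]]]'; python3 -m handwheel '[[[0,0,0.03,0],[0,0,0.03,0],[0,0,0,0]]]'
```

```text
t: 8.0
tcp_pos: [0.485, 0.2333, 0.0237]
tool_rot: [0.201, 0.98, 0.0, 0.0]
force: [-0.7, -0.2, -0.2]
finger_gap: 0.639
gripper_force: 32.1
t: 8.38
tcp_pos: [0.4848, 0.2332, 0.0221]
tool_rot: [0.201, 0.98, -0.0, -0.0]
force: [0.1, 1.3, -1.5]
finger_gap: 0.636
gripper_force: 32.1
```

```bash
python3 -m handwheel '[[[0,0,0.03,0],[0,0,0.03,0],[0,0,0,0]]]'
```

```text
t: 8.75
tcp_pos: [0.4849, 0.2333, 0.0217]
tool_rot: [0.2, 0.98, 0.0, 0.0]
force: [-1.8, -0.5, 8.3]
finger_gap: 0.643
gripper_force: 32.6
```

```bash
python3 -m handwheel '[[[0,0,0,0],[0,0,0,0],[0,0,0,0],[0,0,-0.2,0],[0,0,-0.6,0],[0,0,-1,0],[0,0,-1,0],[0,0,-1,0],[0,0,-1,0],[0,0,-1,0],[0,0,-1,0],[0,0,-1,0],[0,0,-1,0],[0,0,-0.5,0],[0,0,0,0]]]' 85
python3 - <<'E'
from h import *
s=sense();print(s["t"],s["tcp_pos"],yaw(s))
p,d=snapshot("scene");X=cloud("scene",d);hsv=cv2.cvtColor(p,cv2.COLOR_RGB2HSV)
r=(abs(X[...,0]-.485)<.05)&(abs(X[...,1]-.231)<.05)&(X[...,2]>.01)&(X[...,2]<.1)
q=X[r];print(circ(q[q[:,2]<.05]),q[:,2].max(),q[:,2].min())
print(go([.48,.035,.28],s))
E
```

```text
t: 10.62
tcp_pos: [0.4852, 0.2333, 0.2542]
tool_rot: [0.201, 0.98, 0.001, 0.001]
force: [0.8, 0.5, 0.0]
finger_gap: 0.997
gripper_force: 0.0
10.625 [0.48516875 0.23332608 0.25423832] 156.8660228615531
(array([0.48722541, 0.23268017]), np.float64(0.02510332129611914)) 0.08401539375460243 0.010135493633930515
[-2.929 -7.375 -1.036]
```

```bash
python3 -m handwheel '[[[-0.62,-0.81,0,0],[-0.62,-0.81,0,0],[-0.62,-0.81,0,0],[-0.62,-0.81,0,0],[-0.62,-0.81,0,0],[-0.62,-0.81,0,0],[-0.62,-0.81,0,0],[-0.62,-0.81,0,0],[0,0,0,-0.9],[0,0,0,-0.9],[0,0,0,-0.9],[0,0,0,-0.9],[0,0,0,-0.9],[0,0,0,-0.9],[0,0,0,0],[0,0,0,0]]]'
python3 - <<'E'
from h import *
s=sense();p,d=snapshot("wrist");np.savez("/tmp/w2.npz",p=p,d=d,**{k:s[k] for k in("tcp_pos","tool_rot")})
print(s["t"],s["tcp_pos"],yaw(s),s["q"])
cv2.imwrite("pics/w2.png",p[:,:,::-1])
E
```

```text
t: 12.68
tcp_pos: [0.5348, 0.0356, 0.2523]
tool_rot: [-0.08, 0.997, 0.0, -0.001]
force: [0.2, -0.2, -0.5]
finger_gap: 0.992
gripper_force: 0.0
12.675 [0.53479444 0.03559989 0.25232896] -170.81252422887468 [-1.42151178e-01  3.82648663e-01  1.63002624e+00  2.49801535e-05
  1.13051438e+00 -1.87330949e+00]
```

View pics/w2.png

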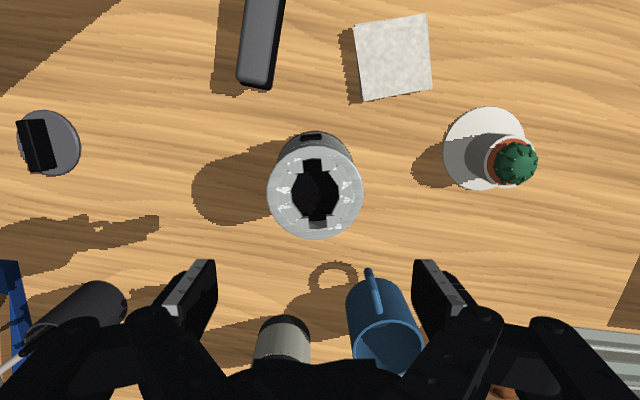

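The mouth is open at (315,190) with notches at (312,165) and (317,222). The cactus stands on the coaster at (510,155), and the lid is at (48,143). Measuring the mouth, then off to the lid.

```bash
python3 - <<'E'
from h import *
f=np.load("/tmp/w2.npz");p=f["p"];s={"tcp_pos":f["tcp_pos"],"tool_rot":f["tool_rot"]}
hsv=cv2.cvtColor(p,cv2.COLOR_RGB2HSV);X=cloud("wrist",f["d"],s)
m=(X[...,2]>.114)&(X[...,2]<.128)&(np.hypot(X[...,0]-.535,X[...,1]-.035)<.06)
cs=cv2.findContours(m.astype(np.uint8),cv2.RETR_EXTERNAL,cv2.CHAIN_APPROX_NONE)[0];c=max(cs,key=cv2.contourArea)[:,0]
w=onplane("wrist",c,.12,s);print("disc",circ(w))
# only silhouette on the far side
dk=(hsv[...,2]<60).astype(np.uint8);dk[:, :270]=0;dk[:,360:]=0;dk[:150]=0;dk[238:]=0
dk=cv2.morphologyEx(dk,cv2.MORPH_OPEN,np.ones((3,3)))
h=max(cv2.findContours(dk,cv2.RETR_EXTERNAL,cv2.CHAIN_APPROX_NONE)[0],key=cv2.contourArea)
print("hole box",cv2.boundingRect(h))
w=onplane("wrist",h[:,0],.12,s)[:,:2]
rc=cv2.minAreaRect((w*1e3).astype(np.float32));print("rect mm",rc)
M=cv2.moments((w*1e5).astype(np.int32));cx,cy=M["m10"]/M["m00"],M["m01"]/M["m00"]
print("hole c",cx/1e5,cy/1e5,"axis deg",np.degrees(.5*np.arctan2(2*M["mu11"],M["mu20"]-M["mu02"])))
cc=np.array([cx,cy])/1e5;r=w-cc;rad=np.hypot(*r.T);print("arc circ",circ(w[rad<.0225]))
E
python3 - <<'E'
from h import *
f=np.load("/tmp/w2.npz");p=f["p"];s={"tcp_pos":f["tcp_pos"],"tool_rot":f["tool_rot"]};X=cloud("wrist",f["d"],s)
q=X[(abs(X[...,0]-.552)<.06)&(abs(X[...,1]+.273)<.06)&(X[...,2]>.043)&(X[...,2]<.06)]
print(len(q),cv2.minAreaRect((q[:,:2]*1e3).astype(np.float32)))
print(go([.552,-.273,.2]))
E
```

```text
disc (array([0.53562818, 0.03617446]), np.float64(0.0411144575210528))
hole box (292, 159, 47, 63)
rect mm ((533.5982666015625, 34.59906005859375), (53.154632568359375, 39.20393371582031), 41.460548400878906)
hole c 0.5341087040142836 0.036002517003450446 axis deg 15.701283318176548
arc circ (array([0.53493207, 0.0362222 ]), np.float64(0.020169405636347466))
811 ((550.0731201171875, -271.5553283691406), (55.46955871582031, 15.495752334594727), 14.108011245727539)
[  1.297 -12.294   2.099]
```

```bash
cat > polar.py <<'E'
from h import *
f=np.load("/tmp/w2.npz");s={"tcp_pos":f["tcp_pos"],"tool_rot":f["tool_rot"]};g=cv2.cvtColor(f["p"],cv2.COLOR_RGB2GRAY).astype(np.float32)
c,T=ext("wrist",s);Ti=np.linalg.inv(T);F=np.diag([1.,-1,-1])
def px(w):
    k=(w@Ti[:3,:3].T+Ti[:3,3])@F
    return cv2.projectPoints(k,np.zeros(3),np.zeros(3),np.array(c["mtx"]),np.array(c["D"]))[0].reshape(-1,2).astype(np.float32)
C=np.array([.5353,.0362])
a=np.arange(0,360,1.)
for r in(.024,.026,.028):
    w=np.c_[C[0]+r*np.cos(np.radians(a)),C[1]+r*np.sin(np.radians(a)),np.full(360,.12)]
    uv=px(w);v=cv2.remap(g,uv[:,:1],uv[:,1:],cv2.INTER_LINEAR)[:,0]
    for c0 in(15,195):
        k=(np.arange(-45,46)+c0)%360;i=k[v[k]<100]; i=((i-c0+180)%360)-180+c0
        print(r,c0,i.min() if len(i) else None,i.max() if len(i) else None,len(i), "mid",(i.min()+i.max())/2 if len(i) else None, v[k].min())
E
python3 polar.py
python3 - <<'E'
import cv2,numpy as np
p=np.load("/tmp/w2.npz")["p"];cv2.imwrite("pics/w2c.png",cv2.resize(p[120:250,250:380],(600,600),interpolation=cv2.INTER_CUBIC)[:,:,::-1])
E
```

```text
0.024 15 -19 47 44 mid 14.0 5.0527344
0.024 195 176 213 38 mid 194.5 5.5625
0.026 15 -2 31 34 mid 14.5 57.91992
0.026 195 178 212 35 mid 195.0 5.201172
0.028 15 -1 30 32 mid 14.5 58.2334
0.028 195 179 210 32 mid 194.5 0.27441406
```

View pics/w2c.png

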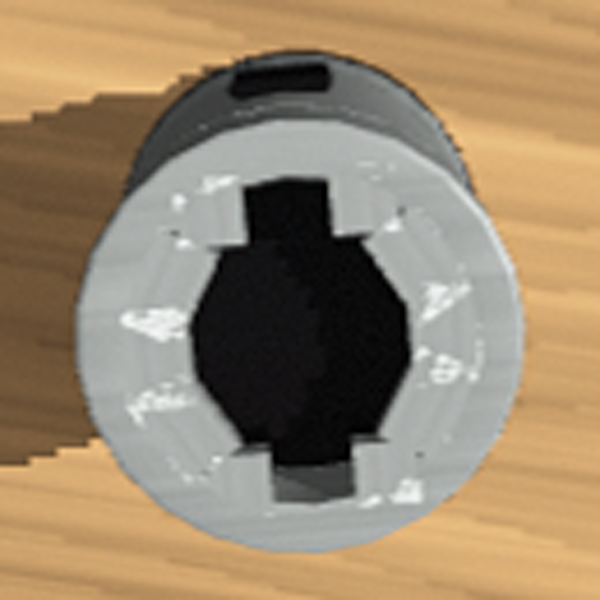

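The crop shows the notches at (287,210) and (315,480), so the mouth axis is at 14.5° and its centre about (0.535, 0.036). Moving over the lid.

```bash
python3 -m handwheel '[[[0.1,-0.5,0,0],[0.1,-0.9,0.1,0],[0.1,-0.98,0.2,0],[0.1,-0.98,0.2,0],[0.1,-0.98,0.2,0],[0.1,-0.98,0.2,0],[0.1,-0.98,0.2,0],[0.1,-0.98,0.2,0],[0.1,-0.98,0.2,0],[0.1,-0.98,0.2,0],[0.1,-0.98,0.2,0],[0.1,-0.98,0.2,0],[0.1,-0.98,0,0],[0,0,0,-0.85],[0,0,0,0],[0,0,0,0]]]'
cat > lid.py <<'E'
from h import *
import sys
s=sense();p,d=snapshot("wrist");X=cloud("wrist",d,s)
print(s["t"],s["tcp_pos"],yaw(s),s["q"][5])
q=X[(abs(X[...,0]-.552)<.06)&(abs(X[...,1]+.273)<.06)&(X[...,2]>.046)&(X[...,2]<.053)]
rc=cv2.minAreaRect((q[:,:2]*1e3).astype(np.float32));print(len(q),rc)
g=(X[...,2]>.017)&(X[...,2]<.028)&(np.hypot(X[...,0]-.552,X[...,1]+.273)<.05)
c=max(cv2.findContours(cv2.morphologyEx(g.astype(np.uint8),cv2.MORPH_CLOSE,np.ones((25,25))),cv2.RETR_EXTERNAL,cv2.CHAIN_APPROX_NONE)[0],key=cv2.contourArea)[:,0]
print("disc",circ(onplane("wrist",c,.022,s)))
print(go([rc[0][0]/1e3,rc[0][1]/1e3,.026],s))
cv2.imwrite("pics/%s.png"%sys.argv[1],p[:,:,::-1])
E
python3 lid.py w3
```

```text
t: 14.72
tcp_pos: [0.5522, -0.2703, 0.2007]
tool_rot: [-0.125, 0.992, -0.0, 0.0]
force: [0.4, -0.2, 0.3]
finger_gap: 0.995
gripper_force: 0.0
14.725 [ 0.55221302 -0.27034765  0.20065998] -165.69367649185537 -2.4573168661547675
894 ((550.2242431640625, -272.95452880859375), (55.0109748840332, 13.022595405578613), 14.395604133605957)
disc (array([ 0.55019942, -0.27276835]), np.float64(0.03704088734676571))
[ 0.103 -0.081  6.986]
```

View pics/w3.png

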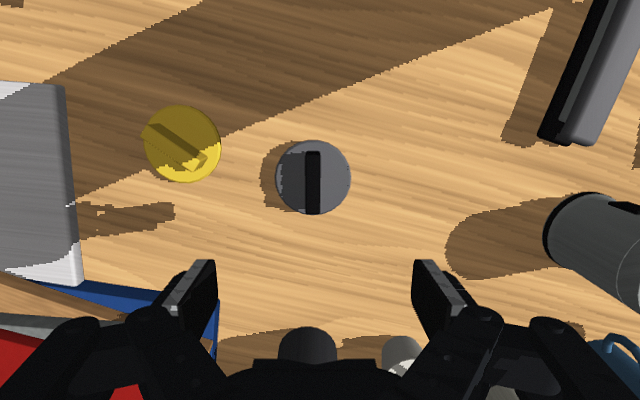

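The grey lid is at (313,178) with its wing along the tool's x, the yellow look-alike at (182,145), well outside the fingers. Descending and gripping.

```bash
python3 -m handwheel '[[[0.1,-0.08,0.5,0],[0,0,1,0],[0,0,1,0],[0,0,1,0],[0,0,1,0],[0,0,1,0],[0,0,0.9,0],[0,0,0.57,0],[0,0,0,0]]]' 60;  python3 -m handwheel '[[[0,0,0,0],[0,0,0,0],[0,0,0,0],[0,0,0,0],[0,0,0,0],[0,0,0,0]]]' 0 60;python3 -c "
from h import *
s=sense();print(s['t'],s['tcp_pos'],yaw(s),s['ft_torque'])"
```

```text
t: 15.9
tcp_pos: [0.5494, -0.2721, 0.025]
tool_rot: [-0.125, 0.992, 0.001, -0.001]
force: [0.0, 0.1, -0.1]
finger_gap: 0.704
gripper_force: 0.0
t: 16.65
tcp_pos: [0.5508, -0.2731, 0.0273]
tool_rot: [-0.125, 0.992, -0.001, 0.001]
force: [0.2, 1.4, 6.5]
finger_gap: 0.148
gripper_force: 59.8
16.65 [ 0.55079245 -0.27308329  0.02731332] -165.63315106398028 [0.05622094 0.09033459 0.01691002]
```

```bash
python3 -m handwheel '[[[0,0,-0.3,0],[0,0,-0.8,0],[0,0,-1,0],[0,0,-1,0],[0,0,-1,0],[0,0,-1,0],[-0.1,0.5,-1,0],[-0.19,0.94,-0.2,0],[-0.19,0.94,0,0],[-0.19,0.94,0,0],[-0.19,0.94,0,0],[-0.19,0.94,0,0],[-0.19,0.94,0,0],[-0.19,0.94,0,0],[-0.19,0.94,0,0],[-0.19,0.94,0,0],[-0.19,0.94,0,0],[-0.19,0.94,0,0],[0,0,0,0],[0,0,0,0]]]'
cat > chk.py <<'E'
from h import *
import sys
s=sense();p,d=snapshot("wrist");X=cloud("wrist",d,s)
print(s["t"],s["tcp_pos"].round(4),yaw(s),s["force"].round(1),s["gripper_force"])
print(go([.5353,.0362,.18],s),"turn units CW+", (yaw(s)+165.5)/6)
cv2.imwrite("pics/%s.png"%sys.argv[1],p[:,:,::-1]);np.savez("/tmp/%s.npz"%sys.argv[1],p=p,d=d,**{k:s[k] for k in("tcp_pos","tool_rot")})
E
python3 chk.py w4
```

```text
t: 19.15
tcp_pos: [0.536, 0.0035, 0.1836]
tool_rot: [-0.125, 0.992, -0.0, -0.0]
force: [-0.1, -1.4, 0.0]
finger_gap: 0.146
gripper_force: 58.9
19.15 [0.536  0.0035 0.1836] -165.58864181215858 [-0.1 -1.4  0. ] 58.85553002357483
[-0.299  1.274  0.142] turn units CW+ -0.014773635359764134
```

View pics/w4.png

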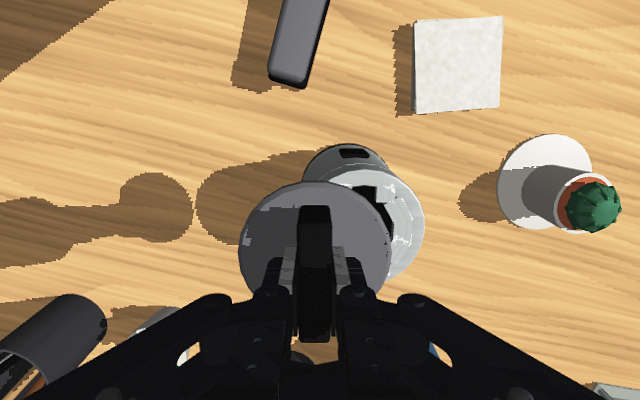

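The lid is held level at (315,235), with the mouth to its right at (375,210). I'll measure the lid's centre relative to the TCP with the same camera.

Run:
```python
from h import *
f=np.load("/tmp/w4.npz");s={"tcp_pos":f["tcp_pos"],"tool_rot":f["tool_rot"]};d=f["d"];p=f["p"]
X=cloud("wrist",d,s);M=R.from_quat(s["tool_rot"]).as_matrix()
L=(X-s["tcp_pos"])@M   # tool coords
m=(np.hypot(L[...,0],L[...,1])<.06)&(L[...,2]>-.003)&(L[...,2]<.012)
print("disc top toolz",np.median(L[m][:,2]), m.sum())
zt=np.median(L[m][:,2])
mm=cv2.morphologyEx(m.astype(np.uint8),cv2.MORPH_CLOSE,np.ones((41,41)))
c=max(cv2.findContours(mm,cv2.RETR_EXTERNAL,cv2.CHAIN_APPROX_NONE)[0],key=cv2.contourArea)[:,0]
for lim in(215,235,250):
    k=c[(c[:,1]<lim)];w=onplane("wrist",k,s["tcp_pos"][2]-zt,s);t=(w-s["tcp_pos"])@M;print(lim,len(k),circ(t))
g=(abs(L[...,0])<.05)&(abs(L[...,1])<.006)&(L[...,2]<-.018)&(L[...,2]>-.03)&(np.arange(400)[:,None]<300)
q=L[g];print("grip",len(q),q[:,2].mean(),cv2.minAreaRect((q[:,:2]*1e3).astype(np.float32)),q.min(0),q.max(0))
# mouth seen now
from math import pi
```

```text
disc top toolz 0.005006930528121086 8968
215 134 (array([2.73271992e-03, 1.83636493e-05]), np.float64(0.0360534310481378))
235 174 (array([2.49025724e-03, 5.27310229e-05]), np.float64(0.03626491589593526))
250 267 (array([1.61967416e-02, 9.18920622e-05]), np.float64(0.026064264507709795))
grip 2387 -0.021930844485452333 ((11.35888671875, -0.008810997009277344), (11.985434532165527, 34.538665771484375), 89.64170837402344) [-0.00587719 -0.00599988 -0.02415206] [ 0.02863562  0.00599654 -0.01800552]
```

```bash
python3 -m handwheel '[[[-0.16,0.64,0.2,0],[-0.16,0.64,0.3,0],[0,0,0.4,0],[0,0,0,0],[0,0,0,0],[0,0,0,0]]]'; for i in 1 2 3 4; do python3 -m handwheel '[[[0,0,0,0]]]' | grep -E "pos|force: \["; done; python3 -c "
from h import *
s=sense();print(s['t'],s['tcp_pos'],yaw(s))"
```

```text
t: 19.95
tcp_pos: [0.5362, 0.036, 0.1615]
tool_rot: [-0.125, 0.992, -0.0, 0.0]
force: [0.1, -0.2, -0.5]
finger_gap: 0.149
gripper_force: 58.9
tcp_pos: [0.5361, 0.036, 0.1616]
force: [0.5, -0.2, -0.9]
tcp_pos: [0.536, 0.0361, 0.1615]
force: [-0.4, 0.3, -0.7]
tcp_pos: [0.5359, 0.0362, 0.1614]
force: [-0.2, -0.1, -0.8]
tcp_pos: [0.5358, 0.0363, 0.1613]
force: [0.0, 0.6, -0.6]
20.45 [0.53584946 0.03629614 0.1613261 ] -165.6374636185303
```

```bash
python3 -m handwheel '[[[0,0,0.3,0],[0,0,0.2,0],[0,0,0.1,0],[0,0,0,0]]]'|grep -E "pos|force: \["; python3 -m handwheel '[[[0,0,0.1,0],[0,0,0.1,0],[0,0,0.1,0],[0,0,0,0]]]'|grep -E "pos|force: \["
```

```text
tcp_pos: [0.5356, 0.0363, 0.1459]
force: [0.0, 0.3, -1.6]
tcp_pos: [0.5357, 0.0363, 0.1386]
force: [-1.0, 0.2, -0.8]
```

```bash
python3 -m handwheel '[[[0,0,0.1,0],[0,0,0.1,0],[0,0,0.04,0],[0,0,0,0]]]'|grep -E "pos|force: \["; python3 -m handwheel '[[[0,0,0.04,0],[0,0,0,0],[0,0,0,0]]]'|grep -E "pos|force: \["; python3 -m handwheel '[[[0,0,0.04,0],[0,0,0,0],[0,0,0,0]]]'|grep -E "pos|force: \["
```

```text
tcp_pos: [0.5358, 0.0363, 0.1327]
force: [-0.2, -0.2, -0.7]
tcp_pos: [0.5359, 0.0363, 0.1318]
force: [-0.6, -0.2, -0.9]
tcp_pos: [0.536, 0.0364, 0.1313]
force: [-0.9, 0.6, 6.3]
```

Seated on the shoulder (6 N at the predicted height). Now the clockwise twist, first 12°.

```bash
cat > st.py <<'E'
from h import *
s=sense();print(s["t"],s["tcp_pos"].round(4),"CW deg from notch",round(194.5-yaw(s)%360,2),"F",s["force"].round(1),"T",s["ft_torque"].round(3),"grip",s["gripper_force"],s["q"][5])
E
python3 -m handwheel '[[[0,0,0,0.5],[0,0,0,0.5],[0,0,0,0.5],[0,0,0,0.5],[0,0,0,0],[0,0,0,0]]]' >/dev/null; python3 st.py
```

```text
23.45 [0.5373 0.0361 0.1314] CW deg from notch 12.09 F [2.1 0.1 4.2] T [-0.117 -0.282  0.065] grip 59.647337794303894 -1.7533781115150346
```

```bash
python3 -m handwheel '[[[0,0,0,0.5],[0,0,0,0.5],[0,0,0,0.5],[0,0,0,0.5],[0,0,0,0.5],[0,0,0,0.5],[0,0,0,0],[0,0,0,0],[0,0,0,0]]]' >/dev/null; python3 st.py; python3 chk.py w5
python3 - <<'E'
from h import *
p,d=snapshot("scene");X=cloud("scene",d)
q=X[(abs(X[...,0]-.486)<.05)&(abs(X[...,1]-.232)<.05)&(X[...,2]>.01)&(X[...,2]<.1)];print("cactus",circ(q[q[:,2]<.05]),q[:,2].max())
f=np.load("/tmp/w5.npz");s=sense();M=R.from_quat(f["tool_rot"]).as_matrix();L=(cloud("wrist",f["d"],{"tcp_pos":f["tcp_pos"],"tool_rot":f["tool_rot"]})-f["tcp_pos"])@M
m=(np.hypot(L[...,0]-.02,L[...,1])<.05)&(L[...,2]>0)&(L[...,2]<.01);print("shoulder tool z",np.median(L[m][:,2]))
g=(abs(L[...,0])<.05)&(abs(L[...,1])<.009)&(L[...,2]<-.018)&(L[...,2]>-.03)&(np.arange(400)[:,None]<250)
q=L[g];print(cv2.minAreaRect((q[:,:2]*1e3).astype(np.float32)))
E
```

```text
24.575 [0.5372 0.0359 0.1313] CW deg from notch 30.06 F [ 2.6 -1.   5.5] T [-0.279 -0.341  0.075] grip 59.74674582481384 -1.439703392050337
24.575 [0.5372 0.0359 0.1313] 164.44005866170056 [ 2.6 -1.   5.5] 59.74674582481384
[ 0.069 -0.008 -1.947] turn units CW+ 54.990009776950096
cactus (array([0.4867565 , 0.23333187]), np.float64(0.025613842473034634)) 0.08414141459801494
shoulder tool z 0.004993122235425996
((22.33441162109375, -0.10820722579956055), (14.129035949707031, 12.356149673461914), 89.15727233886719)
```

View pics/w5.png

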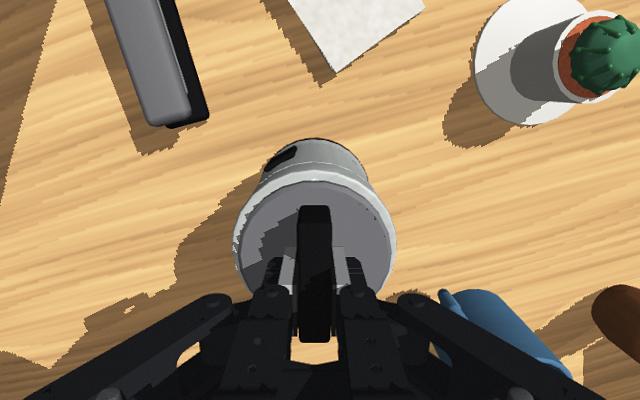

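The lid sits flush and centred on the drum at (315,240), turned with the gripper. The switch has moved to (280,157) in the view, and the cactus is upright on the coaster at the upper right. Handing in.

```bash
python3 -c "
from station import sign_off
print(sign_off())"
```

```text
the job is handed in; nothing more can be done
None
```

The cactus stands upright on the coaster, and the lid is seated in the grinder's mouth, turned 30° clockwise without clicking and still gripped at about 60 N; I've handed the job in, but no verdict came back.

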